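# Slide the locked specimen carriage under the microscope

### The job

Bring the petri dish under the microscope: press the red lock button on the carriage down with your fingertips and keep it down while you push the carriage along its rail all the way to its end stop beneath the objective, then let the button spring back up so that the carriage is locked there, and move clear. Do not touch, pick up or spill the dish out of its ring, and leave everything else on the bench where it is.

Things in the scene. Friction and masses are not known exactly. Their poses are not given: they have to be found in the camera images.
- scope_unit: White and blue microscope with a loading rail, one fixed piece. Origin on the bench below the middle of the button's path. +y = slide direction, along the rail to the microscope; +x = the side of the microscope's column; z up. Rail 40 mm wide, top at z 90 mm; foot plate 120 (x) by 260 (y) mm. Optical axis at y = 228 mm; head 76 mm wide, base 150 mm wide in y; about 410 mm tall.
- carriage (a joint): Travel of the carriage in m: 0 = loading end (start, locked), 0.096 = against the end stop, dish under the objective. About 1.5 to 2 N of sliding friction. A tab under the button sits in a rack with a notch every 16 mm: it moves only with the button at least 4.5 mm down (1.5 mm play when locked) and locks again in the next notch if the button comes up; last notch at the end stop (from 0.0945).
- lock_button (a joint): Travel of the red button in m: 0 = up (locked), 0.008 = fully down. Spring: starts to move at 2 N, fully down at 6 N; hard stop after that.
- button_top (a point): Centre of the top face of the red lock button; moves with carriage and button. Flat cap 54 mm across the rail (x of scope_unit) by 40 mm along it (y), top 116 mm above the bench when up, 10 mm above the carriage's deck (grey, 90 mm wide, 130 mm long), near the deck's rear end.
- shoulder (a point): Middle of the top rear edge of the blue shoulder on the carriage, 28 mm ahead of the button's centre along the slide direction, 130 mm above the bench (14 mm above the button). 90 mm wide, 64 mm long; its rear face stands upright next to the button: a fingertip pressing the button can push the carriage by it, or drag it by friction on the button.
- nest (a point): Centre of the floor of the black ring that carries the dish, on the carriage, 180 mm ahead of the button's centre along the slide direction, 102 mm above the bench. Ring 64 mm inside, 74 mm outside, 6 mm high.
- dish_center (a point): Centre (half-way up) of the petri dish with pink culture, loose in the ring: 60 mm across, 14 mm high, 35 g.
- objective (a point): Lower tip of the microscope's objective, on the optical axis, 135 mm above the bench.
- spare_dish: Second petri dish lying on the bench, 60 mm across, 14 mm high, green culture, loose bystander on the bench. Origin at the centre of its underside.
- amber_bottle: Amber stain bottle, 36 mm across, 75 mm high, loose bystander on the bench. Origin at the centre of its underside.
- green_bottle: Green stain bottle, 36 mm across, 75 mm high, loose bystander on the bench. Origin at the centre of its underside.
- beaker: Glass beaker, 60 mm across, 75 mm high, loose bystander on the bench. Origin at the centre of its underside.
- slide_box: Blue box of slides, 100 x 85 x 34 mm, loose bystander on the bench. Origin at the centre of its underside.
- pencil: Yellow pencil, 7.5 mm thick, about 175 mm long, lying along its x axis, loose bystander on the bench. Origin at the centre of its underside.
- dish: The same petri dish as dish_center; origin at the centre of its underside.
Mind the look-alikes: they are no part of the job. What is shaped like the dish but blue or grey is not meant.

How it is judged:
By the outcome, as a careful person would: the job done as asked, in the order asked, and still so for the second after the job is handed in, with the robot touching nothing.
It also fails if it takes over 35 s, if anything falls off the work surface, if the arm or the gripper's body presses on something with over 40 N, if the wrist force passes 120 N, or if a joint passes its speed limit or range.

### The arm

A 6-joint arm with a two-finger parallel gripper is mounted at the origin on the work surface. World frame = base frame: x ahead of the robot, y to its left, z up, the work surface at z = 0. Lengths are in m, angles in rad, forces in N, time in s.
With the tool pointing down it reaches from about 0.375 to 0.975 m from the base axis. Payload 3.8 kg.
Tool frame: the origin (TCP) lies midway between the tips of the shut fingers; the grasp point (between the pads) lies 19 mm behind it; z points along the fingers, y is the line along which they close (so a half turn about z gives the same grasp; the last joint's range is limited). The gripper opens to 85 mm and grips with 20 to 120 N. Pads are 22 mm wide; open, the fingers measure 114 mm over their backs; the gripper's body (76 mm by 85 mm) begins 54 mm behind the grasp point. The pads swing forward as they close: fully open they stand 13 mm farther back than shut.
Start: joints at [-1.271, 0.264, 1.604, -0, 1.274, -0.037], TCP at [0.223, -0.637, 0.231] pointing down, gripper open.
Joint ranges: [-2.63, 2.63], [-0.94, 2.18], [0.31, 2.57], [-1.31, 4.45], [0, 2.66], [-2.55, 2.55]. Speed limits (rad/s): [2.57, 2.57, 3.14, 3.14, 3.14, 3.14].

### API

Orientations are given as a rotation vector (axis times angle).
In Python, from workcell import bot gives the robot as it stands.
- The arm moves only by the tool servo_tool, never from a script. Its argument "series" is a list of rows, each a list of 7 numbers: the shift along the world's x, y, z in units of 0.15 m (1.0 is 0.15 m), then the turn, a rotation vector about the world's x, y, z in units of 180 degrees (1.0 is 180 degrees), then the closure, from 0 (fully open) to 1 (shut). A call has 1 to 20 rows; each row is the pose to reach, as a shift and turn from the pose commanded when the call began, turning the shorter way round; what a row does not reach only later rows make up. A row lasts 1/10 s, in which the tool goes at most 50 mm and 8.59 degrees, less where a joint would pass 70% of its speed; a pose out of reach is approached as far as the arm can. A call with a number of a shift or a turn outside -1 to 1 is refused whole. A call with a gripper value outside its range is refused whole. The fingers move at their own pace and stop on an object; "newtons" is the grip in N (left out, the last holds). Time passes only in rows, so rows that repeat a pose let the fingers close. It gives the time, the measured TCP pose, the force, the opening and the grip force at its end, in the units of the state.
- bot.read_state(): the state, without advancing time (a new reading comes with each control period).
- bot.read_camera(name): name is "side" or "top" or "wrist"; returns the picture (480x640x3 uint8, red, green, blue); there is no depth.
- bot.camera_info(name): a dict with "vertical_fov" (degrees; the focal length in pixels is half the picture's height over the tangent of half this angle, whatever the lens; pixels are square), "cx", "cy" (the principal point, pixels), "R" (3x3) and "t" (3): a world point X has camera coordinates R X + t. Camera axes: x right, y down, z forward; pixel columns grow to the right and rows downward; lengths in m; the calibration is good to about 2 mm. The wrist camera is an equidistant fisheye: a pixel r from the principal point sees the ray r / f radians off the axis. A picture is of the moment at which its call begins: read the wrist's pose just before it. camera_info takes no time and is no camera call; for the wrist camera it gives the pose at the moment of the call.
- bot.finish_job(): hands the job in; it is judged then, once.
Trained networks look in the newest picture that a camera, given by its name, has taken for a name from the list of things; names that differ only in an ending like _2 or _b are one class to them, and where a whole thing is asked for, a point or a joint stands for the part that bears it (a point fixed in the world has none). Each returns a list of dicts, best first, with "score" (0 to 1); they miss things now and then, are a little off and sometimes report something else, mostly with a low value. They report only what shows in the picture. A call takes as long as a camera call. They do not tell look-alikes from the thing itself.
- bot.recognise(target, camera): "box" ([left, top, right, bottom] as shares, 0 to 1, of the picture: columns of its width, rows of its height, round what is visible of it).
- bot.trace(target, camera): "mask" (480x640 bool, what is visible of it) and "box" ([left, top, right, bottom] as shares, 0 to 1, of the picture: columns of its width, rows of its height, round what is visible of it).
- bot.mark_of(target, camera): "at" ([row, column] as shares, 0 to 1, of the picture: columns of its width, rows of its height: a listed point, or the origin of a listed thing).
The state is a dict: "time": time; "q": joint angles; "joint_vel": joint speeds; "joint_torque": joint torques, N m; "tool_pos": TCP position; "tcp_rot": TCP orientation; "wrist_force": force on the tool from outside, world axes, zero at the start; "torque": the same for the moment, N m; "width": opening from 0.0 (shut) to 1.0 (fully open); "grip_force": force on a finger pad.
Only numpy, scipy, OpenCV 4.12 (cv2) and the standard library are available. Lean on these libraries where they do the work, as an engineer would, in place of code of your own. Each camera call takes 0.05 s, during which the arm holds its last target. There are 200 camera calls.

## Working session

There is one attempt and no reset: what is moved stays moved. The work goes in short steps, Python scripts to look and compute and a tool call to move; the robot and the scene stay as the last step left them, time stands still between calls to the robot, and variables do not carry over. Pictures are saved under pics/ and viewed, at most 10 in all, crops included, and the job is handed in when it is done.

Besides the shell and the picture viewer there is one more tool, called as a command line: name --pt "numbers of a row" for each row, then --argument value for the rest. servo_tool: Moves the arm, as the interface text tells. Shifts and turns lie within -1 to 1; 1 stands for 0.15 m of shift or 180 degrees of turn. Its arguments: {"type":"object","properties":{"series":{"type":"array","items":{"type":"array","items":{"type":"number"}}},"newtons":{"type":"number"}},"required":["series"]}

```bash
mkdir -p pics; cat > h.py <<'E'
import numpy as np, cv2
from workcell import bot
def cam(n):
    i=bot.camera_info(n); f=240/np.tan(np.radians(i["vertical_fov"])/2)
    return f,i["cx"],i["cy"],np.array(i["R"]),np.array(i["t"])
def ray(n,u,v,c=None):
    f,cx,cy,R,t=c or cam(n); x,y=(u-cx)/f,(v-cy)/f
    if n=="wrist":
        r=np.hypot(x,y); s=np.sin(r)/r if r>1e-9 else 1; d=np.array([x*s,y*s,np.cos(r)])
    else: d=np.array([x,y,1.])
    d=R.T@d; return -R.T@t, d/np.linalg.norm(d)
def tri(rays):
    A=sum(np.eye(3)-np.outer(d,d) for o,d in rays); b=sum((np.eye(3)-np.outer(d,d))@o for o,d in rays)
    return np.linalg.solve(A,b)
def atz(r,z): o,d=r; return o+d*(z-o[2])/d[2]
E
cat > a.py <<'E'
from h import *
s=bot.read_state(); print(s["time"],s["tool_pos"],s["tcp_rot"],s["wrist_force"])
R={}
for n in ["side","top","wrist"]:
    im=bot.read_camera(n); cv2.imwrite(f"pics/{n}0.png",im[:,:,::-1])
    for k in ["button_top","shoulder","nest","objective","dish_center","scope_unit"]:
        for m in bot.mark_of(k,n)[:2]:
            v,u=m["at"][0]*480,m["at"][1]*640; r=ray(n,u,v); 
            z={"button_top":.116,"shoulder":.13,"nest":.102,"objective":.135,"dish_center":.109,"scope_unit":0}[k]
            print(n,k,round(m["score"],2),int(u),int(v),atz(r,z).round(4)); 
            if m["score"]>.4: R.setdefault(k,{}).setdefault(n,r)
for k in R:
    if len(R[k])>1: print(k,tri(list(R[k].values())).round(4))
E
python3 a.py; python3 -c "
import cv2,numpy as np
a=[cv2.imread(f'pics/{n}0.png') for n in ('side','top')]
cv2.imwrite('pics/m0.png',cv2.resize(np.vstack(a),(600*640//960,600)) if 0 else a[0])"
```

```text
0.0 [ 0.22282989 -0.63637111  0.22994482] [-3.09493308e+00 -5.26067177e-01  3.88980840e-04] [-0.86757359  0.37506118  0.31150709]
side button_top 0.88 336 260 [ 0.5596 -0.1221  0.116 ]
side shoulder 0.81 331 245 [ 0.5586 -0.0939  0.13  ]
side shoulder 0.61 368 256 [ 0.6161 -0.1447  0.13  ]
side nest 0.79 306 208 [0.5516 0.0535 0.102 ]
side nest 0.52 291 167 [0.5605 0.2057 0.102 ]
side objective 0.7 289 169 [0.5446 0.1586 0.135 ]
side dish_center 0.96 223 235 [0.362  0.0287 0.109 ]
side dish_center 0.91 304 206 [0.5467 0.0554 0.109 ]
side scope_unit 0.55 328 276 [ 0.5583 -0.07    0.    ]
top button_top 0.69 368 252 [ 0.5569 -0.1205  0.116 ]
top shoulder 0.58 353 252 [ 0.5558 -0.0928  0.13  ]
top nest 0.97 267 260 [0.5488 0.061  0.102 ]
top objective 0.62 210 258 [0.55   0.1562 0.135 ]
top dish_center 0.94 242 361 [0.372  0.1042 0.109 ]
top dish_center 0.67 273 151 [0.7495 0.0493 0.109 ]
top scope_unit 0.91 338 259 [ 0.562  -0.0686  0.    ]
button_top [ 0.5586 -0.1209  0.1146]
shoulder [ 0.5574 -0.0931  0.1291]
nest [0.5518 0.0616 0.0941]
objective [0.5469 0.1561 0.1371]
dish_center [0.3653 0.1176 0.0191]
scope_unit [ 0.5606 -0.0684 -0.0023]
```

View pics/side0.png

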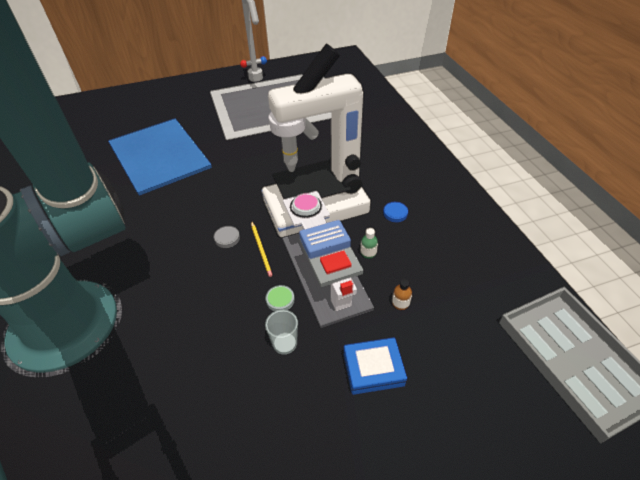

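View pics/top0.png

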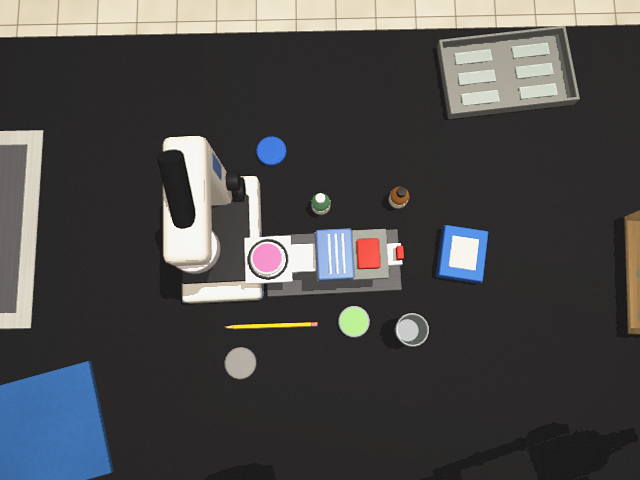

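The side view shows the carriage on the rail, with the large red cap (the button) at about (336,261), the blue shoulder at (325,237) and the pink dish at (305,205). A smaller red-topped post stands behind it at (346,288) and isn't the button. The top view agrees: button (368,253), post (400,253), dish (267,258). The slide direction is roughly (-0.045, 1) in world axes. I'll move above the button with the fingers shut across the rail.

servo_tool --pt "0.64 1 0 0 0 0.11 1" --pt "0.64 1 0 0 0 0.11 1" --pt "0.64 1 0 0 0 0.11 1" --pt "0.64 1 0 0 0 0.11 1"

```text
time: 1.45
tool_pos: [0.3204, -0.4841, 0.2313]
tcp_rot: [-2.958, -1.054, -0.001]
wrist_force: [-0.2, -0.5, -0.2]
width: 0.326
grip_force: 0.0
```

servo_tool --pt "0.64 1 0 0 0 0.11 1" --pt "0.64 1 0 0 0 0.11 1" --pt "0.64 1 0 0 0 0.11 1" --pt "0.64 1 0 0 0 0.11 1"

```text
time: 1.85
tool_pos: [0.4164, -0.3341, 0.2315]
tcp_rot: [-2.733, -1.549, -0.002]
wrist_force: [0.6, 0.3, -0.2]
width: -0.001
grip_force: 0.0
```

servo_tool --pt "0.64 0.8 0 0 0 0.11 1" --pt "0.64 0.8 0 0 0 0.11 1" --pt "0.64 0.8 0 0 0 0.11 1" --pt "0.64 0.8 0 0 0 0.11 1" --pt "0.64 0.8 0 0 0 0.11 1"

```text
time: 2.35
tool_pos: [0.5117, -0.2159, 0.2313]
tcp_rot: [2.426, 1.995, -0.001]
wrist_force: [-1.2, -0.1, 0.1]
width: 0.003
grip_force: 0.0
```

```bash
sed -i 's/0.png/1.png/' a.py; sed -i 's/\["side","top","wrist"\]/["wrist"]/' a.py; python3 a.py
```

```text
2.35 [ 0.51167968 -0.2158959   0.23127655] [ 2.42643389e+00  1.99539559e+00 -6.61510818e-04] [-1.17498033 -0.07643743  0.08718303]
wrist button_top 0.7 359 86 [ 0.5545 -0.1196  0.116 ]
wrist button_top 0.63 388 272 [ 0.5521 -0.2562  0.116 ]
wrist shoulder 0.6 355 45 [ 0.556  -0.0939  0.13  ]
wrist shoulder 0.44 238 203 [ 0.4578 -0.1812  0.13  ]
wrist nest 0.64 441 11 [ 0.6296 -0.0687  0.102 ]
wrist scope_unit 0.65 340 57 [ 0.5555 -0.0752  0.    ]
```

View pics/wrist1.png

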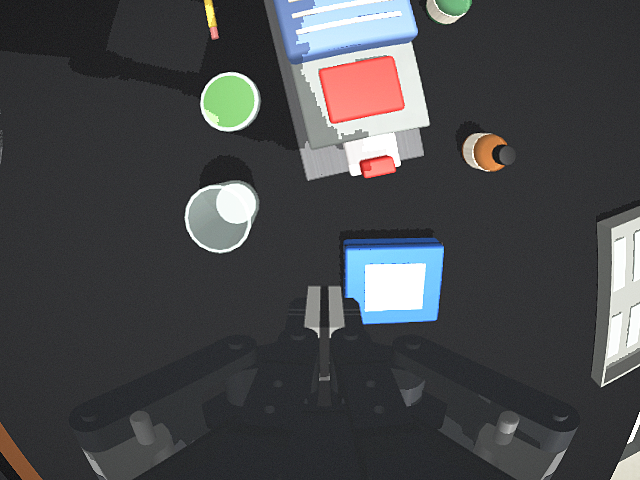

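The wrist view shows the button at (361,88), skewed about 13° to the tool. The post with the red tip at (378,165) is low and sits behind it. I'll go above the button and align.

servo_tool --pt "0.3 0.68 0 0 0 0.075 1" --pt "0.3 0.68 0 0 0 0.075 1" --pt "0.3 0.68 -0.2 0 0 0.075 1" --pt "0.3 0.68 -0.54 0 0 0.075 1" --pt "0.3 0.68 -0.54 0 0 0.075 1" --pt "0.3 0.68 -0.54 0 0 0.075 1"

```text
time: 3.3
tool_pos: [0.5546, -0.1154, 0.1494]
tcp_rot: [-2.177, -2.26, 0.003]
wrist_force: [0.6, 0.9, 0.4]
width: 0.004
grip_force: 0.0
```

```bash
sed -i 's/1.png/2.png/' a.py; sed -i 's/\["wrist"\]/["wrist","top","side"]/' a.py; python3 a.py; python3 -c "
import cv2,numpy as np
w=cv2.imread('pics/wrist2.png')[:, :];s=cv2.imread('pics/side2.png')[190:340,230:430]
cv2.imwrite('pics/c2.png',np.hstack([cv2.resize(w,(400,300)),cv2.resize(s,(400,300))]))"
```

```text
3.3 [ 0.55462662 -0.11541729  0.14935365] [-2.17740618 -2.26019155  0.00307575] [0.57205831 0.88463078 0.40793299]
wrist button_top 0.79 328 282 [ 0.5599 -0.12    0.116 ]
wrist button_top 0.23 329 241 [ 0.5597 -0.0976  0.116 ]
wrist shoulder 0.91 329 240 [ 0.5595 -0.0933  0.13  ]
wrist objective 0.43 188 5 [0.492 0.016 0.135]
wrist dish_center 0.86 583 46 [0.7059 0.0261 0.109 ]
wrist scope_unit 0.89 329 167 [ 0.5604 -0.0705  0.    ]
top button_top 0.6 367 250 [ 0.5614 -0.1192  0.116 ]
top shoulder 0.57 353 249 [ 0.5619 -0.0931  0.13  ]
top shoulder 0.42 461 253 [ 0.5515 -0.2814  0.13  ]
top nest 0.74 268 255 [0.5572 0.0594 0.102 ]
top objective 0.6 212 258 [0.5484 0.1526 0.135 ]
top dish_center 0.88 265 257 [0.5529 0.0633 0.109 ]
top dish_center 0.74 240 364 [0.3669 0.1076 0.109 ]
top scope_unit 0.75 337 260 [ 0.5604 -0.0672  0.    ]
top scope_unit 0.29 349 324 [ 0.4335 -0.0867  0.    ]
side button_top 0.67 337 260 [ 0.5609 -0.1238  0.116 ]
side shoulder 0.81 333 242 [ 0.5659 -0.0863  0.13  ]
side nest 0.58 306 209 [0.5498 0.0494 0.102 ]
side objective 0.55 291 168 [0.5493 0.1616 0.135 ]
side objective 0.33 307 207 [0.5459 0.0227 0.135 ]
side dish_center 0.84 304 205 [0.5488 0.0561 0.109 ]
side dish_center 0.8 222 236 [0.3585 0.0272 0.109 ]
side scope_unit 0.78 328 278 [ 0.5575 -0.0747  0.    ]
side scope_unit 0.38 366 254 [ 0.6644 -0.0388  0.    ]
button_top [ 0.5613 -0.1206  0.1128]
shoulder [ 0.5613 -0.0922  0.137 ]
objective [0.5255 0.0693 0.2019]
dish_center [0.5566 0.0044 0.2099]
scope_unit [ 0.5604 -0.0692 -0.0072]
nest [0.5559 0.061  0.0905]
```

View pics/c2.png

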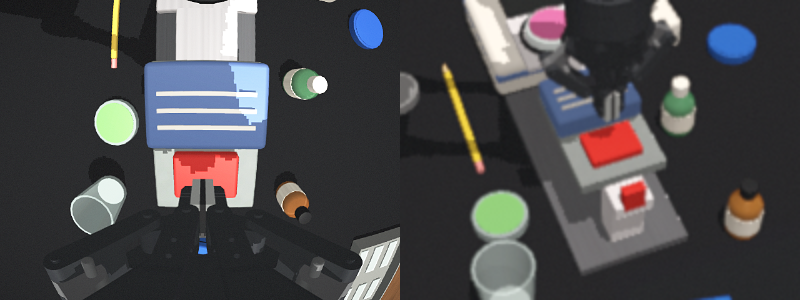

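Left, the wrist view: fingertips over the front half of the red cap, squared up with the carriage. Right, the side view: the tips just above the button and the post clear behind. I'll shift by +5 mm in x and +6 mm in y, then press.

servo_tool --pt "0.033 0.04 0 0 0 0 1" --pt "0.033 0.04 -0.15 0 0 0 1" --pt "0.033 0.04 -0.2 0 0 0 1" --pt "0.033 0.04 -0.25 0 0 0 1" --pt "0.033 0.04 -0.25 0 0 0 1"

```text
time: 4.85
tool_pos: [0.5604, -0.1085, 0.1121]
tcp_rot: [-2.177, -2.262, 0.001]
wrist_force: [-2.0, 2.1, 3.6]
width: 0.001
grip_force: 1.8
```

servo_tool --pt "0 0 -0.02 0 0 0 1" --pt "0 0 -0.03 0 0 0 1" --pt "0 0 -0.03 0 0 0 1"

```text
time: 5.15
tool_pos: [0.5612, -0.1089, 0.1089]
tcp_rot: [2.178, 2.263, 0.001]
wrist_force: [-3.2, 2.5, 5.3]
width: 0.003
grip_force: 2.6
```

servo_tool --pt "0 0 -0.02 0 0 0 1" --pt "0 0 -0.02 0 0 0 1" --pt "-0.001 0.03 -0.02 0 0 0 1" --pt "-0.003 0.06 -0.02 0 0 0 1" --pt "-0.005 0.1 -0.02 0 0 0 1" --pt "-0.006 0.14 -0.02 0 0 0 1" --pt "-0.008 0.18 -0.02 0 0 0 1" --pt "-0.01 0.22 -0.02 0 0 0 1" --pt "-0.01 0.22 -0.02 0 0 0 1"

```text
time: 6.05
tool_pos: [0.5604, -0.0763, 0.1079]
tcp_rot: [2.176, 2.262, 0.001]
wrist_force: [-5.4, 1.0, 12.6]
width: -0.002
grip_force: 6.5
```

```bash
sed -i 's/2.png/3.png/' a.py; python3 a.py | egrep "button|should|nest|^[0-9]"
```

```text
6.05 [ 0.56043466 -0.07633463  0.10786525] [2.17628699e+00 2.26237660e+00 1.17285244e-03] [-5.3799663   0.98452622 12.58648092]
wrist shoulder 0.83 310 291 [ 0.555  -0.0587  0.13  ]
top button_top 0.5 248 258 [0.5506 0.0924 0.116 ]
top button_top 0.44 347 250 [ 0.5616 -0.0838  0.116 ]
top shoulder 0.65 333 253 [ 0.555  -0.0577  0.13  ]
top nest 0.89 252 260 [0.5497 0.0883 0.102 ]
top nest 0.28 248 259 [0.5506 0.0956 0.102 ]
side button_top 0.78 332 250 [ 0.5589 -0.0958  0.116 ]
side button_top 0.36 284 341 [ 0.4148 -0.2597  0.116 ]
side shoulder 0.78 325 231 [ 0.5612 -0.0522  0.13  ]
side nest 0.71 302 197 [0.5544 0.0895 0.102 ]
side nest 0.6 374 369 [ 0.5428 -0.3513  0.102 ]
shoulder [ 0.5563 -0.0572  0.1353]
button_top [ 0.611   0.124  -0.1496]
nest [0.5517 0.0878 0.1036]
```

The carriage is following (about 33 mm so far) with the button bottomed out. I'll continue to the end stop, bearing slightly more toward -x.

servo_tool --pt "-0.01 0.04 0 0 0 0 1" --pt "-0.015 0.08 0 0 0 0 1" --pt "-0.02 0.12 0 0 0 0 1" --pt "-0.023 0.16 0 0 0 0 1" --pt "-0.026 0.2 0 0 0 0 1" --pt "-0.03 0.24 0 0 0 0 1" --pt "-0.032 0.28 0 0 0 0 1" --pt "-0.035 0.32 0 0 0 0 1" --pt "-0.037 0.36 0 0 0 0 1" --pt "-0.037 0.36 0 0 0 0 1"

```text
time: 8.1
tool_pos: [0.5583, -0.022, 0.1081]
tcp_rot: [2.173, 2.259, 0.01]
wrist_force: [3.7, 1.9, 4.9]
width: 0.003
grip_force: 2.8
```

servo_tool --pt "-0.001 0.02 0 0 0 0 1" --pt "-0.002 0.04 0 0 0 0 1" --pt "-0.003 0.06 0 0 0 0 1" --pt "-0.003 0.06 0 0 0 0 1"

```text
time: 8.5
tool_pos: [0.558, -0.0135, 0.1082]
tcp_rot: [2.173, 2.258, 0.01]
wrist_force: [3.6, -0.3, 4.7]
width: -0.004
grip_force: 2.8
```

servo_tool --pt "0 0 -0.01 0 0 0 1" --pt "0 0 -0.02 0 0 0 1" --pt "0 0.02 -0.02 0 0 0 1" --pt "0 0.04 -0.02 0 0 0 1" --pt "0 0.04 -0.02 0 0 0 1"

```text
time: 9.0
tool_pos: [0.5584, -0.0108, 0.1077]
tcp_rot: [2.168, 2.256, 0.004]
wrist_force: [-1.6, -10.8, 18.6]
width: 0.0
grip_force: 9.2
```

```bash
sed -i 's/3.png/4.png/' a.py; python3 a.py | egrep "button|should|nest|^[0-9]|dish"; python3 -c "
import cv2,numpy as np
w=cv2.imread('pics/wrist4.png')[:, :];s=cv2.imread('pics/side4.png')[130:280,230:430]
cv2.imwrite('pics/c4.png',np.hstack([cv2.resize(w,(400,300)),cv2.resize(s,(400,300))]))"
```

```text
9.0 [ 0.55844486 -0.01082231  0.10770578] [2.16765022 2.25647911 0.00366895] [ -1.58464208 -10.79047221  18.61588824]
wrist shoulder 0.61 315 298 [0.5545 0.0043 0.13  ]
wrist dish_center 0.94 604 160 [0.6875 0.0635 0.109 ]
wrist dish_center 0.92 73 57 [0.4457 0.0983 0.109 ]
top button_top 0.55 311 254 [ 0.5566 -0.0195  0.116 ]
top button_top 0.5 216 261 [0.5463 0.1506 0.116 ]
top shoulder 0.82 297 254 [0.555  0.0053 0.13  ]
top nest 0.97 211 261 [0.5486 0.1609 0.102 ]
top dish_center 0.64 272 151 [0.7493 0.0511 0.109 ]
side button_top 0.61 321 230 [ 0.5569 -0.0335  0.116 ]
side shoulder 0.56 316 213 [0.5588 0.0021 0.13  ]
side nest 0.94 294 183 [0.55  0.144 0.102]
side dish_center 0.94 225 235 [0.3658 0.0273 0.109 ]
side dish_center 0.81 393 211 [ 0.725  -0.0276  0.109 ]
shoulder [0.5563 0.0041 0.1289]
dish_center [0.5323 0.0156 0.2489]
button_top [ 0.5601 -0.0192  0.1004]
nest [0.5528 0.1641 0.0845]
```

View pics/c4.png

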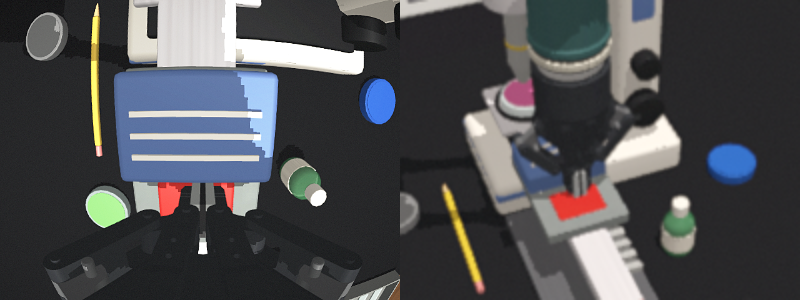

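The side view shows the pink dish under the objective and the fingertips on the button beside the shoulder. A push of about 11 N now gives no motion and the shoulder has travelled about 97 mm, so this looks like the end stop. I'll push a little more to confirm, then lift.

servo_tool --pt "0 0.01 0 0 0 0 1" --pt "0 0.02 0 0 0 0 1" --pt "0 0.02 0 0 0 0 1"

```text
time: 10.35
tool_pos: [0.5586, -0.0083, 0.1076]
tcp_rot: [2.168, 2.256, 0.004]
wrist_force: [-0.9, -12.5, 18.8]
width: -0.003
grip_force: 8.8
```

servo_tool --pt "0 0 0.02 0 0 0 1" --pt "0 0 0.05 0 0 0 1" --pt "0 0 0.08 0 0 0 1" --pt "0 0 0.12 0 0 0 1" --pt "0 -0.02 0.2 0 0 0 1" --pt "0 -0.1 0.5 0 0 0 1" --pt "0 -0.3 0.9 0 0 0 1" --pt "0 -0.6 0.9 0 0 0 1" --pt "0 -0.9 0.9 0 0 0 1" --pt "0 -0.9 0.9 0 0 0 1"

```text
time: 11.35
tool_pos: [0.5546, -0.1447, 0.2397]
tcp_rot: [2.18, 2.254, 0.001]
wrist_force: [0.4, 0.6, -0.6]
width: -0.001
grip_force: 0.0
```

```bash
sed -i 's/4.png/5.png/' a.py; python3 a.py | egrep "button|should|nest|^[0-9]|dish"; python3 -c "
import cv2,numpy as np
w=cv2.imread('pics/top5.png')[110:410,160:460];s=cv2.imread('pics/side5.png')[130:280,230:430]
cv2.imwrite('pics/c5.png',np.hstack([cv2.resize(w,(400,400)),cv2.resize(s,(400,400))]))"
```

```text
11.35 [ 0.55461521 -0.14471999  0.23968955] [2.17999511e+00 2.25371304e+00 6.28189239e-04] [ 0.36872315  0.57497256 -0.63816881]
wrist button_top 0.85 325 64 [ 0.5508 -0.0182  0.116 ]
wrist shoulder 0.79 330 25 [0.5522 0.0082 0.13  ]
wrist shoulder 0.68 437 105 [ 0.6273 -0.0423  0.13  ]
wrist dish_center 0.98 534 31 [0.7153 0.0355 0.109 ]
top button_top 0.69 317 251 [ 0.5605 -0.0299  0.116 ]
top shoulder 0.73 297 252 [0.5581 0.0047 0.13  ]
top nest 0.88 212 260 [0.5497 0.16   0.102 ]
top dish_center 0.95 242 358 [0.3758 0.1037 0.109 ]
top dish_center 0.92 270 152 [0.7474 0.0536 0.109 ]
side button_top 0.87 319 226 [ 0.5575 -0.0223  0.116 ]
side shoulder 0.66 314 212 [0.5564 0.0087 0.13  ]
side nest 0.87 293 183 [0.5482 0.1443 0.102 ]
side dish_center 0.95 392 211 [ 0.7235 -0.0285  0.109 ]
side dish_center 0.77 292 176 [0.5507 0.1614 0.109 ]
button_top [ 0.5553 -0.0259  0.1237]
shoulder [0.5548 0.005  0.1353]
dish_center [ 0.5358 -0.046   0.305 ]
nest [0.5523 0.1632 0.0855]
```

View pics/c5.png

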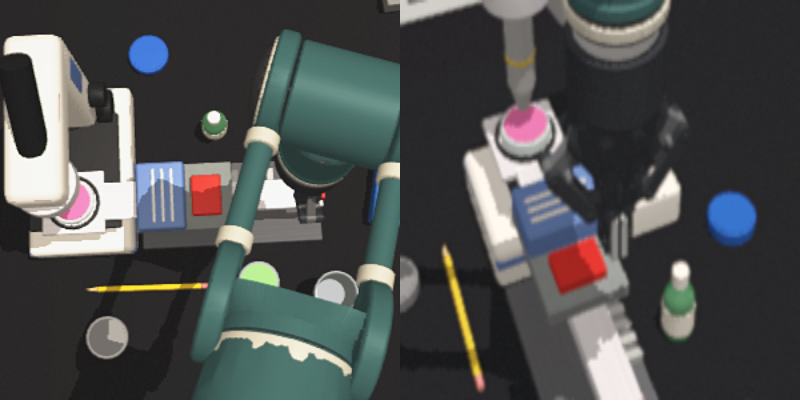

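The top view shows the pink dish in its ring under the objective at about (75,203), the button at (206,194) and the bystanders unmoved. The side view shows the red cap standing proud of the deck again at (577,265) and the gripper clear. The shoulder and nest both moved 97–100 mm, which only fits the last notch, so I'll hand the job in.

```bash
python3 -c "
from workcell import bot
print(bot.finish_job())"
```

```text
the job is handed in; nothing more can be done
None
```

I handed the job in at about 12 s: the carriage is at its end stop with the dish under the objective, the button is back up, and the arm is clear. I judged the lock from the images and push force (97–100 mm of travel, no motion at 12 N); the hand-in gave no verdict.

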